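# Tighten the slack air coupling in the latched utility box

### The arm

A 7-joint arm with a two-finger parallel gripper is mounted at the origin on the work surface. World frame = base frame: x ahead of the robot, y to its left, z up, the work surface at z = 0. Lengths are in mm, angles in rad, forces in N, time in s.
With the tool pointing down it reaches from about 400 to 900 mm from the base axis. Payload 5.6 kg.
Tool frame: the origin (TCP) lies between the finger pads; the fingertips stand ahead of it and the grasp point (between the pads) lies 6 mm ahead of it (robot.tips_ahead is the z of the fingertips in the tool frame, in mm); z points along the fingers, x is the direction in which the jaws open and shut, and the axes are right-handed (so a half turn about z gives the same grasp; the last joint's range is limited). The gripper opens to 92 mm and grips with 3 to 60 N. Pads are 20 mm wide; open, the fingers measure 128 mm over their backs; the gripper's body (75 mm by 189 mm) begins 69 mm behind the grasp point.
Start: joints at [-1.257, 0.468, -0.012, 1.603, 0.006, 1.071, -0.056], TCP at [227.072, 609.055, 208.292] pointing down, gripper open.
Joint ranges: [-2.53, 2.53], [-0.31, 2.02], [-1.57, 1.55], [0.28, 2.44], [-1.29, 4.43], [0.15, 1.84], [-2.92, 2.92]. Speed limits (rad/s): [2.57, 2.57, 3.14, 3.14, 3.14, 3.14, 3.14].

### API

Orientations are given as a unit quaternion [w, x, y, z].
In Python, from bench import monitor, cams, workorder, finder, robot gives the robot as it stands.
- The arm moves only by the tool play_rows, never from a script. Its argument "targets" is a list of rows, each a list of 7 numbers: the shift along the tool's x, y, z in cm, then the turn, a rotation vector about the tool's x, y, z in rad, then the closure, from 0 (fully open) to 1 (shut). A call has 1 to 20 rows; each row shifts and turns the commanded pose from where the row before left it, along the tool's axes as they then stand; what a row does not reach is not made up. A row lasts 1/8 s, in which the tool goes at most 62.5 mm and 10.7 degrees, less where a joint would pass 70% of its speed; a pose out of reach is approached as far as the arm can. A call is refused whole if a number of a shift passes 6.25 or a number of a turn 0.188, either way. A call with a gripper value outside its range is refused whole. The fingers move at their own pace and stop on an object; "grip_force" is the grip in N (left out, the last holds). Time passes only in rows, so rows that do not move let the fingers close. It gives the time, the measured TCP pose, the force and the opening at its end, in the units of the state.
- monitor.state(): the state, without advancing time (a new reading comes with each control period).
- cams.get_image(name): name is "scene" or "top"; returns a dict with "pixels" (480x640x3 uint8, red, green, blue), "z_map" (480x640 float32, mm along the optical axis (not along the pixel's ray), 0 where there is no reading), "K" (3x3 intrinsics, pixels), "world_to_cam" (4x4, takes a point from world to camera coordinates). Camera axes: x right, y down, z forward; pixel columns grow to the right and rows downward; lengths in mm; the calibration is good to about 2 mm. A picture is of the moment at which its call begins.
- workorder.close_job(): hands the job in, once; it reports no verdict.
Trained networks look in the newest picture that a camera, given by its name, has taken for a name from the list of things; names that differ only in an ending like _2 or _b are one class to them, and where a whole thing is asked for, a point or a joint stands for the part that bears it (a point fixed in the world has none). Each returns a list of dicts, best first, with "confidence" (0 to 1); they miss things now and then, are a little off and sometimes report something else, mostly with a low value. They report only what shows in the picture. A call takes as long as a camera call.
- finder.boxes_of(camera, label): "box" ([left, top, right, bottom] in pixels, round what is visible of it).
- finder.masks_of(camera, label): "pixels" (480x640 bool, what is visible of it) and "box" ([left, top, right, bottom] in pixels, round what is visible of it).
The state is a dict: "time": time; "qpos": joint angles; "qvel": joint speeds; "tau": joint torques, N m; "tool_pos": TCP position; "eef_rot": TCP orientation; "force": force on the tool from outside, world axes, zero at the start; "wrist_torque": the same for the moment, N m; "width": finger opening in mm.
Only numpy, scipy, OpenCV 4.12 (cv2) and the standard library are available. Lean on these libraries where they do the work, as an engineer would, in place of code of your own. Each camera call takes 0.05 s, during which the arm holds its last target. There are 200 camera calls.

### The job

The air coupling inside the utility box on the bench has worked loose. Pull up the paddle sunk in the box's lid to trip the latch, raise the lid until it stands upright, turn the brass hex nut inside clockwise until it is hard against its stop, then press the lid shut again so that the latch catches and the paddle lies back at rest. Leave the other things on the bench where they are.

Things in the scene. Friction and masses are not known exactly. Their poses are not given: they have to be found in the camera images.
- airbox: compressed-air utility box: grey sheet-steel box fixed to the bench, 230 (x) x 300 (y) x 140 mm to the rim, walls 4 mm, floor 5 mm. Origin: centre of its underside; x points from the latch (front) wall to the hinge side, which lies to the robot's left (world +y, 20 degrees either way), y along the hinge, z up.
- lid_hinge (a point): middle of the lid's hinge axis, on the box's left rim (box frame x +115, z 140 mm). The frame turns with the lid: shut, it equals the box's; z is the lid's outward normal, -x runs to the lid's front edge.
- lid_front (a point): middle of the lid's front edge, on the outer face, 230 mm from the hinge, 148 mm above the bench when shut. The lid is a plate 230 x 300 x 8 mm, 0.4 kg, flush with the box sides. A steel dish, 104 mm wide (y), is let into it from 15 to 114 mm behind this edge, mid-width, and hangs 34 mm below the plate. Each side of it the plate is plain for 98 mm.
- well (a point): middle of the finger well's floor, in the lid's dish, 39 mm below the lid's face. The well is the open part of the dish in front of the paddle: 47 mm long (x), 104 mm wide; it runs on under the paddle. Closed fingers tilted some 45 degrees (pointing down and towards the lid hinge) fit in it and under the paddle's edge. Frame as the lid's.
- paddle_edge (a point): middle of the latch paddle's free edge, mid thickness, level with the lid's face. The paddle is a dark steel plate 85 mm wide, 48 mm long, 4 mm thick, in the dish. Its pin is at the far end, 121 mm from the lid hinge; from there it slopes up 0.25 rad towards the lid's front edge. The frame turns with the paddle; at rest it is aligned with the lid's.
- paddle (a joint): paddle angle: 0 at rest (sprung), 0.55 rad when its free edge is pulled fully up (1.5 to 3 N at the edge). It draws a bolt that holds the lid's front down; free from about 0.4 rad. The bolt is bevelled and snaps in again when the lid is pressed down near its front (5 to 10 N). It cannot give way while the paddle is held down: press on the plain plate, not the paddle.
- lid (a joint): lid angle: 0 shut, 1.6 rad at its open stop (just past upright). The hinge is stiff (0.8 N m): the lid stays where it is left, takes up to 7 N at the front edge to raise and 1 to 4 N to lower; the bolt meets its catch below about 0.1 rad.
- nut_top (a point): centre of the top face of the coupling nut in the box: brass hexagon, 34 mm across flats, 32 mm tall, axis upright, top 92 mm above the bench, captive on an aluminium manifold (60 x 170 mm, top 50 mm above the bench; low plugs on it 70 mm to each side, 62 mm above the bench). The frame turns with the nut; its x axis is square to a pair of flats, as are those 60 and 120 degrees on.
- nut (a joint): nut angle, growing clockwise seen from above; tight at its hard stop, 2.2 rad. It starts slack, 0.7 to 1.3 rad short of that, turns against 0.12 N m and stays where it is left.
- can: bystander: closed upright spray can, 66 mm across, 170 mm tall. Origin: centre of its underside.
- spanner: bystander: loose open-ended spanner 200 mm long, lying flat. Origin: near its middle, on the underside.
- jar: bystander: closed jar 70 mm across, 90 mm tall. Origin: centre of its underside.
- bearing: bystander: steel bearing ring 72 mm across, 20 mm tall, lying flat. Origin: centre of its underside.

How it is judged (in metres and radians):
On the way, in this order (a step that is already met when the one before it is completed fails the run):
1. the latch is tripped and the lid raised until it stands upright (open by more than 1.35 rad) (value of joint lid above 1.35 rad), for 0.2 s.
2. with the lid still open, the nut is turned clockwise to its stop (within 0.12 rad) (value of joint nut above 2.08 rad and value of joint lid above 1 rad), for 0.2 s.
At the end, for the whole second after the job is handed in: The lid is shut and still (under 0.03 rad), the paddle is back at rest (under 0.12 rad), so the latch holds, and the nut is tight (within 0.12 rad of its stop) (value of joint lid below 0.03 rad and value of joint paddle below 0.12 rad and value of joint nut above 2.08 rad and velocity of joint lid between -0.05 and 0.05 rad/s); the robot touches nothing.
It fails at once if a bystander is moved by more than 40 mm (distance of any of can, spanner, jar, bearing from where it was at the start of the episode above 0.04 m).
It also fails if it takes over 72 s, if anything falls off the work surface, if the arm or the gripper's body presses on something with over 40 N, if the wrist force passes 120 N, or if a joint passes its speed limit or range.

## Working session

There is one attempt and no reset: what is moved stays moved. The work goes in short steps, Python scripts to look and compute and a tool call to move; the robot and the scene stay as the last step left them, time stands still between calls to the robot, and variables do not carry over. Pictures are saved under pics/ and viewed, about 8 in all and at most 12, crops included, and the job is handed in when it is done.

Besides the shell and the picture viewer there is one more tool, called after "Request:" as name([rows], argument=value, ...), one row to a line, values as JSON. play_rows: Moves the arm, as the interface text tells. Its arguments: {"type":"object","properties":{"targets":{"type":"array"},"grip_force":{"type":"number"}},"required":["targets"]}

```bash
mkdir -p pics; ls
python3 - <<'E'
from bench import monitor,cams,finder,robot
import cv2,numpy as np
print(monitor.state()); print(robot.tips_ahead)
ims=[]
for c in("scene","top"):
    d=cams.get_image(c); ims.append(d); cv2.imwrite(f"pics/{c}0.png",d["pixels"][:,:,::-1])
    W=np.linalg.inv(d["world_to_cam"]);print(c,W[:3,3],W[:3,2])
    for n in("airbox","lid_front","well","paddle_edge","lid_hinge","can","jar","spanner","bearing"):
        print(n,[(np.round(b["box"]).astype(int).tolist(),round(b["confidence"],2)) for b in finder.boxes_of(c,n)][:2])
E
```

```text
pics
{'time': 0.0, 'qpos': array([-1.25702356,  0.46837684, -0.01158304,  1.60362465,  0.00602637,
        1.07137596, -0.05631408]), 'qvel': array([-0.00086011,  0.0020169 , -0.00018926,  0.00012743,  0.00025627,
        0.00251394, -0.00071   ]), 'tau': array([-7.20911175e-04, -5.20572782e+01, -1.26490602e-02, -2.43751878e+01,
       -5.65705227e-02,  1.69650593e-02,  1.39688523e-04]), 'tool_pos': array([226.89323422, 608.48435783, 207.34014497]), 'eef_rot': array([ 5.61014185e-04,  8.21379581e-01,  5.70381290e-01, -6.72255969e-04]), 'force': array([-0.41967559, -0.6419999 , -0.05521296]), 'wrist_torque': array([-0.00020086,  0.00374618,  0.0009283 ]), 'width': 91.97917438616987}
25.0
scene [1097.04316932  247.51015319  559.16214909] [-0.71445526 -0.29271026 -0.63551112]
airbox [([164, 151, 409, 381], 0.69), ([162, 153, 404, 307], 0.53)]
lid_front [([163, 150, 404, 309], 0.85)]
well [([164, 153, 404, 306], 0.93)]
paddle_edge [([249, 190, 298, 229], 0.82)]
lid_hinge []
can [([322, 275, 381, 400], 0.57)]
jar [([212, 171, 244, 204], 0.63), ([160, 151, 412, 380], 0.31)]
spanner [([376, 271, 455, 351], 0.59)]
bearing []
top [481.15049567  18.15031748 964.60634981] [ 0.10998469 -0.01051879 -0.99387762]
airbox [([235, 129, 407, 355], 0.66)]
lid_front [([240, 132, 406, 327], 0.57)]
well [([238, 131, 408, 328], 0.72), ([223, 118, 271, 181], 0.24)]
paddle_edge [([322, 201, 360, 258], 0.88)]
lid_hinge [([241, 127, 410, 328], 0.98)]
can [([226, 118, 269, 179], 0.56), ([322, 202, 359, 257], 0.37)]
jar [([398, 283, 443, 320], 0.79), ([320, 203, 361, 257], 0.23)]
spanner [([196, 191, 242, 287], 0.95), ([238, 130, 408, 326], 0.74)]
bearing [([416, 206, 455, 240], 0.64)]
```

View pics/top0.png

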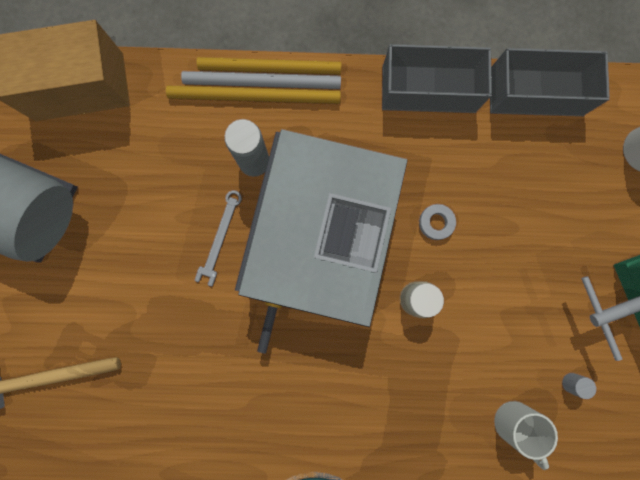

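View pics/scene0.png

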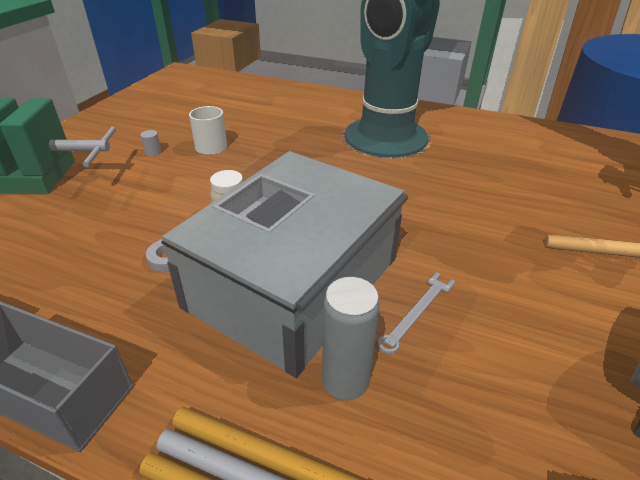

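```bash
cat > h.py <<'E'
from bench import monitor,cams,finder,robot
import cv2,numpy as np
from scipy.spatial.transform import Rotation as R
def cloud(d):
    z=d["z_map"].astype(float);v,u=np.mgrid[:480,:640];K=d["K"]
    p=np.stack([(u-K[0,2])*z/K[0,0],(v-K[1,2])*z/K[1,1],z,np.ones_like(z)],-1)
    P=(p@np.linalg.inv(d["world_to_cam"]).T)[...,:3]; P[z==0]=np.nan
    return P
E
python3 - <<'E'
from h import *
d=cams.get_image("top");P=cloud(d)
print(d["K"])
m=finder.masks_of("top","lid_hinge")[0]; print(m["confidence"],m["box"])
z=P[...,2]
s=np.zeros((480,640),np.uint8); s[120:340,230:420]=(abs(z-148)<8)[120:340,230:420]
k=cv2.connectedComponentsWithStats(s); i=1+k[2][1:,4].argmax(); s=(k[1]==i)
q=P[s][:,:2].astype(np.float32); print("z",np.median(P[s][:,2]))
r=cv2.minAreaRect(q);print(r,cv2.boxPoints(r).round(1).tolist())
pm=finder.masks_of("top","paddle_edge")[0]
pp=P[pm["pixels"]];r=cv2.minAreaRect(pp[:,:2].astype(np.float32));print("paddle",r,cv2.boxPoints(r).round(1).tolist(),np.nanpercentile(pp[:,2],[5,50,95]))
for n in("can","jar","spanner","bearing"):
    for b in finder.masks_of("top",n)[:2]:
        pp=P[b["pixels"]];print(n,b["confidence"],np.nanmean(pp,0).round(),np.nanmin(pp,0).round(),np.nanmax(pp,0).round())
E
```

```text
[[472.43141395   0.         318.17459575]
 [  0.         472.43141395 231.23229537]
 [  0.           0.           1.        ]]
0.79 [241.4, 129.7, 408.3, 327.5]
z 147.50019704529802
((582.2981567382812, 3.20135498046875), (241.64060974121094, 302.52227783203125), 77.8801040649414) [[409.0, -83.19999694824219], [704.7999877929688, -146.6999969482422], [755.5999755859375, 89.5999984741211], [459.79998779296875, 153.10000610351562]]
paddle ((575.5433349609375, -29.222686767578125), (51.32720947265625, 99.01118469238281), 76.28791046142578) [[521.4000244140625, -42.400001525878906], [617.5999755859375, -65.9000015258789], [629.7000122070312, -16.0], [533.5, 7.400000095367432]] [134.34872274 139.79597449 146.13636253]
can 0.62 [719. 140. 137.] [676. 105.  -2.] [760. 178. 174.]
jar 0.93 [ 457. -187.   77.] [ 422. -248.   -1.] [ 490. -159.   94.]
spanner 0.96 [568. 208.   7.] [472. 168.  -1.] [665. 252.  13.]
bearing 0.77 [ 610. -233.   17.] [ 576. -274.   -5.] [ 645. -199.   24.]
```

The top view shows the box with its hinge to the left and the latch to the right. The paddle is at about (340,230) px. The lid axis runs along (0.21, 0.978), with the front middle at about (557,-115), and the paddle position agrees to 2 mm. First I'll lift and swing round to a hover in front of the latch, closing the fingers on the way.

Request:
play_rows([
  [0,0,-4,0,0,0,1],
  [0,0,-4,0,0,0,1],
  [-0.4,5.9,0,0,0,0.095,1],
  [-0.4,5.9,0,0,0,0.095,1],
  [-0.4,5.9,0,0,0,0.095,1],
  [-0.4,5.9,0,0,0,0.095,1],
  [-0.4,5.9,0,0,0,0.095,1],
  [-0.5,5.8,0,0,0,0.095,1],
  [-0.5,5.8,0,0,0,0.095,1],
  [-0.5,5.7,0,0,0,0.095,1],
  [-0.5,5.7,0,0,0,0.095,1],
  [-0.5,5.6,0,0,0,0.095,1],
  [-0.5,5.6,0,0,0,0.095,1],
  [-0.5,5.5,0,0,0,0.095,1],
  [-0.5,5.5,0,0,0,0.095,1],
  [-0.5,5.5,0,0,0,0.095,1],
  [-0.5,5.5,0,0,0,0.095,1],
  [0,0,0,0,0,0,1],
])

```text
time: 3.6
tool_pos: [588.0, -94.8, 289.0]
eef_rot: [0.001, 0.994, -0.11, 0.0]
force: [0.6, 1.0, 0.3]
width: 0.5
```

```bash
cat >> h.py <<'E'
F=np.array([556.9,-115.]);bx=np.array([.21,.9777]);by=np.array([-.9777,.21])
def sl(p): return np.array([(p[:2]-F)@bx,(p[:2]-F)@by,p[2]])   # s, lateral(by), z
def w(s,t,z): return np.r_[F+s*bx+t*by,z]
def tool():
    st=monitor.state();q=st["eef_rot"];return st["tool_pos"],R.from_quat(q[[1,2,3,0]]),st
def orient(tilt):  # x=-by; tilt>0: fingers towards hinge
    x=np.r_[-by,0];z=np.sin(tilt)*np.r_[bx,0]+np.array([0,0,-np.cos(tilt)])
    return R.from_matrix(np.stack([x,np.cross(z,x),z],1))
def to(p,r):
    """shift (tool axes, cm), rotvec (tool axes)"""
    P,Q,st=tool();print("TCP s,t,z",sl(P).round(1),"F",st["force"].round(1),"w",round(st["width"],1),"t",round(st["time"],2),"q",st["qpos"].round(2))
    print("shift cm in tool",(Q.inv().apply(p-P)/10).round(2),"turn",(Q.inv()*r).as_rotvec().round(3))
E
python3 -c "
from h import *
to(w(-14,0,208),orient(.785))
print(dir(robot))"
```

```text
TCP s,t,z [ 26.3 -26.2 289. ] F [0.6 1.  0.3] w 0.5 t 3.6 q [-0.34  0.32  0.56  1.68 -0.18  1.19  0.05]
shift cm in tool [-2.59  4.04  8.1 ] turn [ 0.787 -0.004 -0.008]
['IKError', '__class__', '__delattr__', '__dict__', '__dir__', '__doc__', '__eq__', '__format__', '__ge__', '__getattribute__', '__getstate__', '__gt__', '__hash__', '__init__', '__init_subclass__', '__le__', '__lt__', '__module__', '__ne__', '__new__', '__reduce__', '__reduce_ex__', '__repr__', '__setattr__', '__sizeof__', '__str__', '__subclasshook__', '__weakref__', 'tips_ahead']
```

Request:
play_rows([
  [-1.3,2,0,0,0,0,1],
  [-1.3,2,0,0,0,0,1],
  [0,0,0,0.13,0,0,1],
  [0,0,0,0.13,0,0,1],
  [0,0,0,0.13,0,0,1],
  [0,0,0,0.13,0,0,1],
  [0,0,0,0.13,0,0,1],
  [0,0,0,0.13,0,0,1],
  [0,0,0,0,0,0,1],
])

```text
time: 4.72
tool_pos: [553.9, -124.6, 286.5]
eef_rot: [-0.378, 0.92, -0.1, 0.039]
force: [-0.8, -0.0, 0.5]
width: 0.3
```

Run:
```python
from h import *
T=(74.4-3,120);u=(.707,-.707)
to(w(T[0]-25*.707,0,T[1]+25*.707),orient(.785))
d=cams.get_image("top");P=cloud(d)
cv2.imwrite("pics/t1.png",cv2.resize(d["pixels"][110:350,220:480,::-1],None,fx=3,fy=3)[:600])
m=finder.masks_of("top","paddle_edge")
# dish profile along s using pixels at lateral band
X=P.reshape(-1,3);S=np.stack([(X[:,:2]-F)@bx,(X[:,:2]-F)@by,X[:,2]],1)
for lat in((-45,-25),(25,45),(80,120)):
    print(lat)
    for s in range(-15,130,6):
        k=(abs(S[:,0]-s)<3)&(S[:,1]>lat[0])&(S[:,1]<lat[1])
        if k.any():print(s,int(k.sum()),S[k,2].min().round(),np.median(S[k,2]).round(),end=" | ")
    print()
```

```text
TCP s,t,z [-10.    0.9 286.5] F [-0.8 -0.   0.5] w 0.3 t 4.72 q [ 0.2   0.45  0.48  1.73 -0.88  1.51  0.76]
shift cm in tool [ 0.12  5.91 15.08] turn [ 0.006 -0.    -0.005]
(-45, -25)
-3 3 137.0 138.0 | 3 31 138.0 147.0 | 9 36 145.0 147.0 | 15 67 106.0 147.0 | 21 34 106.0 109.0 | 27 36 105.0 108.0 | 33 36 105.0 108.0 | 39 37 105.0 109.0 | 45 36 106.0 109.0 | 51 35 105.0 108.0 | 57 33 106.0 109.0 | 63 20 107.0 128.0 | 69 35 143.0 145.0 | 75 33 141.0 144.0 | 81 36 138.0 142.0 | 87 35 138.0 141.0 | 93 34 137.0 139.0 | 99 33 134.0 137.0 | 105 33 132.0 136.0 | 111 38 132.0 135.0 | 117 41 107.0 148.0 | 123 39 144.0 148.0 | 129 38 143.0 147.0 | 
(25, 45)
-3 2 138.0 139.0 | 3 30 138.0 147.0 | 9 39 146.0 148.0 | 15 67 105.0 146.0 | 21 37 105.0 108.0 | 27 36 106.0 108.0 | 33 36 105.0 109.0 | 39 36 105.0 108.0 | 45 37 106.0 108.0 | 51 36 106.0 109.0 | 57 36 104.0 108.0 | 63 30 106.0 110.0 | 69 42 107.0 145.0 | 75 43 107.0 143.0 | 81 45 106.0 142.0 | 87 42 105.0 140.0 | 93 42 105.0 139.0 | 99 43 107.0 137.0 | 105 42 104.0 136.0 | 111 39 133.0 136.0 | 117 41 107.0 148.0 | 123 37 145.0 148.0 | 129 38 144.0 148.0 | 
(80, 120)
-3 3 137.0 139.0 | 3 64 137.0 148.0 | 9 79 145.0 148.0 | 15 83 144.0 148.0 | 21 85 145.0 148.0 | 27 78 144.0 148.0 | 33 82 144.0 147.0 | 39 80 144.0 148.0 | 45 85 144.0 148.0 | 51 80 145.0 148.0 | 57 83 145.0 148.0 | 63 82 145.0 148.0 | 69 80 145.0 148.0 | 75 82 143.0 147.0 | 81 80 145.0 147.0 | 87 82 144.0 148.0 | 93 83 144.0 147.0 | 99 80 144.0 148.0 | 105 81 145.0 147.0 | 111 84 145.0 147.0 | 117 80 143.0 147.0 | 123 80 144.0 147.0 | 129 84 144.0 148.0 |
```

```bash
sed -i 's/F=np.array(\[556.9,-115.\])/F=np.array([557.3,-113.])/' h.py
```

Request:
play_rows([
  [0,2.9,0,0,0,0,1],
  [0,2.9,0,0,0,0,1],
  [0.1,0,4,0,0,0,1],
  [0,0,4,0,0,0,1],
  [0,0,3,0,0,0,1],
  [0,0,1.5,0,0,0,1],
  [0,0,1,0,0,0,1],
  [0,0,0,0,0,0,1],
])

```text
time: 5.82
tool_pos: [568.0, -70.1, 151.9]
eef_rot: [-0.378, 0.92, -0.097, 0.04]
force: [0.3, 0.5, -0.0]
width: 0.1
```

Run:
```python
from h import *
T=(74.4-3,120)
to(w(T[0]-25*.707,0,T[1]+25*.707),orient(.785))
d=cams.get_image("scene")
cv2.imwrite("pics/s1.png",cv2.resize(d["pixels"][80:330,140:420,::-1],None,fx=2.4,fy=2.4))
```

```text
TCP s,t,z [ 44.2  -1.4 151.9] F [ 0.3  0.5 -0. ] w 0.1 t 5.83 q [ 0.16  0.6   0.41  1.86 -1.01  1.3   0.92]
shift cm in tool [-0.14  0.32  1.68] turn [0.005 0.    0.001]
```

View pics/s1.png

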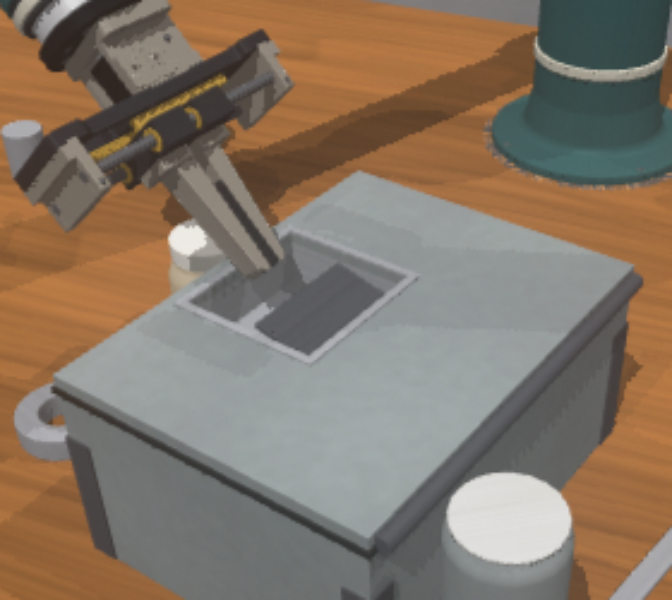

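Request:
play_rows([
  [0,0.35,0,0,0,0,1],
  [0,0,0.6,0,0,0,1],
  [0,0,0.6,0,0,0,1],
  [0,0,0.5,0,0,0,1],
  [0,0,0,0,0,0,1],
])

```text
time: 6.5
tool_pos: [569.5, -60.4, 136.6]
eef_rot: [-0.378, 0.92, -0.097, 0.04]
force: [0.2, -0.4, 0.4]
width: 0.1
```

Request:
play_rows([
  [0,-0.5,0,0,0,0,1],
  [0,-0.5,0,0,0,0,1],
  [0,-0.5,0,0,0,0,1],
  [0,-0.5,0,0,0,0,1],
  [0,-0.5,0,0,0,0,1],
  [0,0,0,0,0,0,1],
])

```text
time: 7.25
tool_pos: [573.6, -43.3, 155.0]
eef_rot: [-0.378, 0.92, -0.097, 0.04]
force: [0.1, 0.4, -0.1]
width: 0.4
```

Run:
```python
from h import *
P,Q,st=tool()
to(P,orient(.785))
r=Q.inv().apply(P-w(230,0,140))
for a in(.05,.07):
    print(a,((R.from_rotvec([-a,0,0]).apply(r)-r)/10).round(3), r.round(1))
d=cams.get_image("scene")
cv2.imwrite("pics/s2.png",cv2.resize(d["pixels"][80:330,140:420,::-1],None,fx=2.4,fy=2.4))
```

```text
TCP s,t,z [ 71.6  -1.3 155. ] F [ 0.1  0.4 -0.1] w 0.4 t 7.25 q [ 0.12  0.58  0.4   1.88 -1.03  1.27  0.89]
shift cm in tool [0. 0. 0.] turn [0.005 0.    0.001]
0.05 [ 0.    -0.623 -0.495] [   1.2  102.1 -122.1]
0.07 [ 0.    -0.879 -0.684] [   1.2  102.1 -122.1]
```

View pics/s2.png

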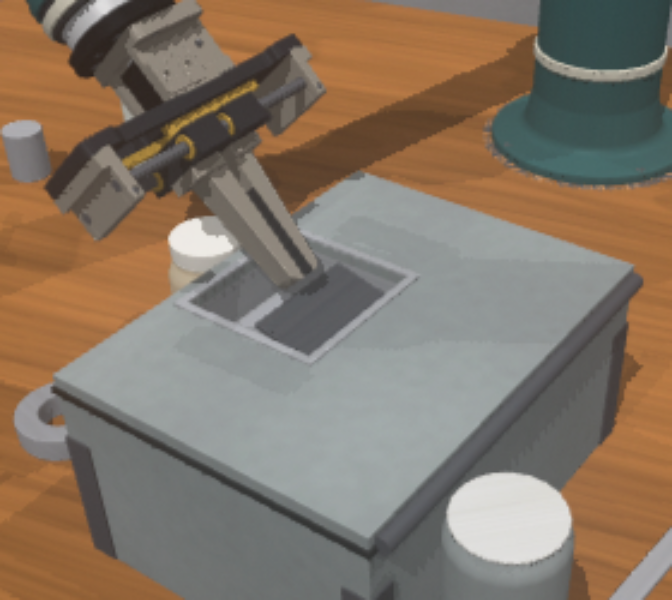

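```bash
cat >> h.py <<'E'
def prof(P,lat,S0=range(-10,130,6)):
    X=P.reshape(-1,3);X=X[~np.isnan(X[:,0])];S=np.stack([(X[:,:2]-F)@bx,(X[:,:2]-F)@by,X[:,2]],1)
    print(lat,[(s,int(np.median(S[k,2]))) for s in S0 if (k:=(abs(S[:,0]-s)<3)&(S[:,1]>lat[0])&(S[:,1]<lat[1])&(S[:,2]<230)).any()])
E
python3 - <<'E'
from h import *
d=cams.get_image("scene");P=cloud(d)
for l in((-42,-34),(-34,-24),(-24,-10),(24,40)):prof(P,l)
d=cams.get_image("top");P=cloud(d)
for l in((-42,-34),(-34,-24),(-24,-10),(24,40)):prof(P,l)
cv2.imwrite("pics/t2.png",cv2.resize(d["pixels"][180:280,290:410,::-1],None,fx=5,fy=5))
E
```

```text
(-42, -34) [(2, 146), (8, 147), (14, 143), (62, 144), (68, 143), (74, 142), (80, 140), (86, 139), (92, 138), (98, 136), (104, 135), (116, 148), (122, 147), (128, 147)]
(-34, -24) [(-10, 218), (-4, 221), (2, 216), (8, 219), (14, 141), (20, 228), (62, 145), (68, 144), (74, 142), (80, 141), (86, 139), (92, 138), (98, 136), (104, 135), (116, 148), (122, 146), (128, 147)]
(-24, -10) [(2, 147), (8, 207), (14, 141), (20, 218), (26, 206), (32, 202), (38, 196), (44, 189), (50, 180), (56, 176), (62, 168), (68, 145), (74, 143), (80, 141), (86, 139), (92, 138), (98, 136), (104, 136), (116, 148), (122, 147), (128, 147)]
(24, 40) [(14, 113), (20, 108), (26, 108), (62, 145), (68, 144), (74, 142), (80, 141), (86, 139), (92, 138), (98, 136), (104, 136), (116, 148), (122, 147), (128, 146)]
(-42, -34) [(14, 134), (20, 107), (26, 107), (32, 108), (38, 108), (44, 108), (50, 109), (56, 108), (62, 145), (68, 145), (74, 144), (80, 141), (86, 140), (92, 139), (98, 137), (104, 135), (110, 136), (116, 148), (122, 148), (128, 147)]
(-34, -24) [(14, 147), (32, 108), (38, 110), (44, 109), (50, 108), (56, 108), (62, 144), (68, 145), (74, 142), (80, 142), (86, 140), (92, 138), (98, 136), (104, 136), (110, 135), (116, 148), (122, 148), (128, 147)]
(-24, -10) [(20, 220), (26, 216), (32, 209), (38, 203), (44, 196), (50, 190), (56, 182), (62, 176), (68, 147), (74, 143), (80, 142), (86, 140), (92, 138), (98, 137), (104, 135), (110, 135), (116, 149), (122, 148), (128, 147)]
(24, 40) [(-4, 219), (2, 147), (8, 147), (14, 137), (20, 108), (26, 108), (32, 108), (38, 108), (44, 109), (50, 108), (56, 108), (62, 145), (68, 144), (74, 143), (80, 142), (86, 140), (92, 139), (98, 137), (104, 135), (110, 135), (116, 149), (122, 147), (128, 147)]
```

View pics/t2.png

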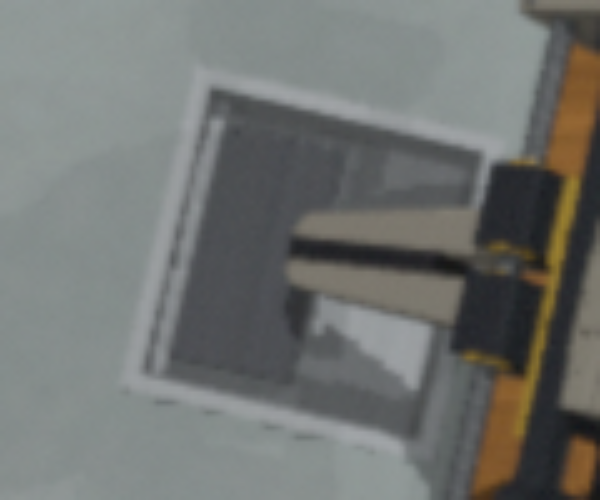

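Run:
```python
from h import *
P,Q,st=tool();print(sl(P).round(1),Q.as_matrix().round(2).tolist(),st["force"].round(1))
for c in("top","scene"):
    d=cams.get_image(c);C=cloud(d)
    prof(C,(-8,8),range(20,130,4))
    for n,pt in(("tip",P+Q.apply([0,0,25])),("edge",w(63,0,147)),("dishF",w(15,0,148)),("dishB",w(114,0,148))):
        q=d["world_to_cam"]@np.r_[pt,1];uv=(d["K"]@q[:3])[:2]/q[2];print(c,n,sl(pt).round(),uv.round(1),"depth",q[2].round(),d["z_map"][int(round(uv[1])),int(round(uv[0]))].round())
    if c=="scene": 
        S=C.reshape(-1,3);
        cv2.imwrite("pics/s3.png",cv2.resize(d["pixels"][160:240,210:320,::-1],None,fx=7,fy=7))
```

```text
[ 71.1  -1.2 154.5] [[0.98, -0.15, 0.15], [-0.21, -0.7, 0.69], [-0.0, -0.7, -0.71]] [-0.  -0.1  0.2]
(-8, 8) [(20, 211), (24, 212), (28, 210), (32, 209), (36, 204), (40, 200), (44, 196), (48, 192), (52, 187), (56, 183), (60, 179), (64, 174), (68, 171), (72, 166), (76, 143), (80, 141), (84, 140), (88, 139), (92, 138), (96, 137), (100, 136), (104, 135), (108, 135), (112, 136), (116, 148), (120, 148), (124, 147), (128, 147)]
top tip [ 89.  -1. 137.] [338.6 229.4] depth 834.0 831.0
top edge [ 63.  -0. 147.] [353.1 232.8] depth 823.0 796.0
top dishF [ 15.   0. 148.] [380.  239.3] depth 822.0 752.0
top dishB [114.  -0. 148.] [324.7 225.9] depth 823.0 860.0
(-8, 8) [(20, 217), (24, 212), (28, 210), (32, 207), (36, 204), (40, 199), (44, 195), (48, 191), (52, 186), (56, 183), (60, 178), (64, 173), (68, 168), (72, 165), (76, 142), (80, 141), (84, 140), (88, 139), (92, 138), (96, 137), (100, 136), (104, 136), (112, 148), (116, 148), (120, 147), (124, 147), (128, 147)]
scene tip [ 89.  -1. 137.] [276.  211.9] depth 720.0 715.0
scene edge [ 63.  -0. 147.] [263.  200.7] depth 726.0 791.0
scene dishF [ 15.   0. 148.] [239.6 190.5] depth 746.0 746.0
scene dishB [114.  -0. 148.] [289.4 211.1] depth 703.0 702.0
```

View pics/s3.png

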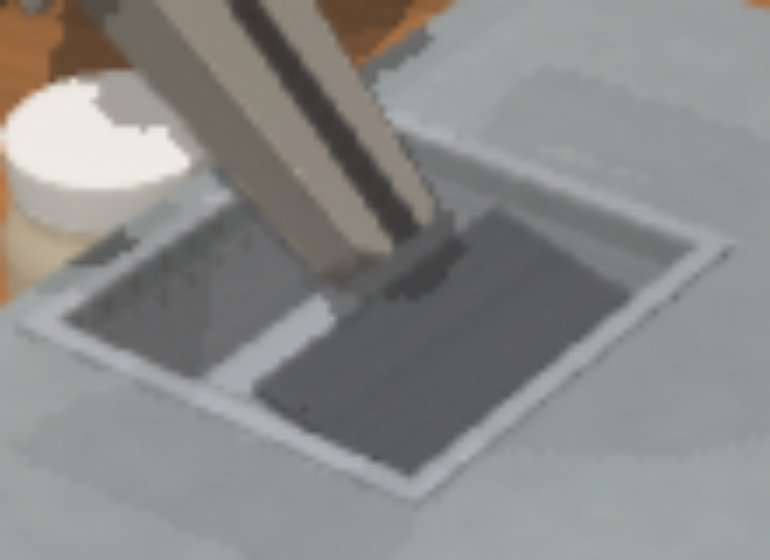

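Run:
```python
from h import *
print(robot.tips_ahead)
P,Q,st=tool()
for c in("scene","top"):
    d=cams.get_image(c);C=cloud(d).reshape(-1,3)
    L=Q.inv().apply(C-P)  # tool frame points
    k=(abs(L[:,0])<60)&(abs(L[:,1])<40)&(L[:,2]>-75)&(L[:,2]<40)
    for z0 in range(-75,40,5):
        m=k&(abs(L[:,2]-z0)<2.5)&(L[:,1]<14)&(L[:,1]>-16)
        if m.any():print(c,z0,m.sum(),"x",L[m,0].min().round(),L[m,0].max().round(),"y",L[m,1].min().round(),np.median(L[m,1]).round(),L[m,1].max().round())
```

```text
25.0
scene -75 47 x -19.0 18.0 y -12.0 -9.0 11.0
scene -70 90 x -19.0 18.0 y -12.0 -9.0 10.0
scene -65 91 x -18.0 18.0 y -13.0 -10.0 10.0
scene -60 89 x -18.0 17.0 y -12.0 -10.0 11.0
scene -55 86 x -18.0 17.0 y -12.0 -9.0 11.0
scene -50 82 x -16.0 16.0 y -12.0 -9.0 9.0
scene -45 84 x -16.0 15.0 y -13.0 -9.0 10.0
scene -40 82 x -17.0 15.0 y -12.0 -9.0 10.0
scene -35 76 x -17.0 15.0 y -11.0 -9.0 9.0
scene -30 75 x -16.0 15.0 y -11.0 -9.0 11.0
scene -25 72 x -16.0 14.0 y -10.0 -9.0 9.0
scene -20 70 x -14.0 14.0 y -11.0 -8.0 11.0
scene -15 68 x -14.0 13.0 y -11.0 -8.0 9.0
scene -10 67 x -13.0 12.0 y -11.0 -8.0 10.0
scene -5 45 x -60.0 58.0 y -11.0 1.0 14.0
scene 0 89 x -60.0 59.0 y 6.0 11.0 14.0
scene 5 192 x -59.0 60.0 y 0.0 9.0 14.0
scene 10 202 x -59.0 60.0 y -5.0 6.0 14.0
scene 15 209 x -59.0 60.0 y -10.0 3.0 14.0
scene 20 206 x -58.0 60.0 y -15.0 -0.0 13.0
scene 25 190 x -59.0 59.0 y -16.0 -3.0 10.0
scene 30 172 x -57.0 60.0 y -15.0 -6.0 4.0
scene 35 103 x -56.0 37.0 y -14.0 -8.0 3.0
top -75 25 x -18.0 17.0 y -13.0 -11.0 8.0
top -70 77 x -18.0 18.0 y -13.0 -10.0 11.0
top -65 55 x -1
[... 156 characters left out ...]
 -45 45 x -16.0 17.0 y -12.0 -10.0 -1.0
top -40 48 x -15.0 16.0 y -12.0 -10.0 3.0
top -35 36 x -14.0 15.0 y -12.0 -10.0 -5.0
top -30 43 x -14.0 14.0 y -12.0 -10.0 6.0
top -25 39 x -14.0 13.0 y -12.0 -10.0 -6.0
top -20 31 x -13.0 13.0 y -11.0 -10.0 5.0
top -15 37 x -13.0 13.0 y -13.0 -9.0 1.0
top -10 29 x -12.0 12.0 y -11.0 -9.0 -7.0
top -5 37 x -60.0 60.0 y -11.0 11.0 14.0
top 0 104 x -60.0 60.0 y 2.0 10.0 14.0
top 5 141 x -60.0 60.0 y -1.0 8.0 13.0
top 10 196 x -60.0 60.0 y -6.0 5.0 13.0
top 15 191 x -60.0 60.0 y -13.0 2.0 14.0
top 20 213 x -60.0 60.0 y -16.0 -1.0 9.0
top 25 176 x -60.0 59.0 y -16.0 -4.0 9.0
top 30 157 x -43.0 52.0 y -13.0 -6.0 10.0
top 35 169 x -49.0 52.0 y -16.0 -10.0 8.0
```

The depth data shows the fingertips really end about 5 mm behind the reported TCP, about 30 mm short of the stated 25 mm ahead. The finger simply passed above the paddle. I'll use a tip offset of −5 mm from here, back off and insert deeper.

Request:
play_rows([
  [0,1.2,0,0,0,0,1],
  [0,1.2,0,0,0,0,1],
  [0,0,1,0,0,0,1],
  [0,0,1,0,0,0,1],
  [0,0,0.5,0,0,0,1],
  [0,0,0.5,0,0,0,1],
  [0,0,0,0,0,0,1],
])

```text
time: 8.48
tool_pos: [574.3, -39.8, 116.1]
eef_rot: [-0.378, 0.92, -0.097, 0.04]
force: [-0.3, -2.2, -0.7]
width: 0.5
```

Request:
play_rows([
  [0,-0.5,0,0,0,0,1],
  [0,-0.5,0,0,0,0,1],
  [0,-0.4,0,0,0,0,1],
  [0,0,0,0,0,0,1],
])

```text
time: 8.98
tool_pos: [576.7, -29.8, 126.7]
eef_rot: [-0.378, 0.92, -0.097, 0.04]
force: [-0.2, -3.8, -0.6]
width: 0.8
```

Run:
```python
from h import *
P,Q,st=tool();to(P,orient(.785))
for c in("top",):
    d=cams.get_image(c);C=cloud(d)
    for l in((-42,-30),(30,42)):prof(C,l)
```

```text
TCP s,t,z [ 85.4  -1.5 126.7] F [-0.2 -3.8 -0.6] w 0.8 t 8.97 q [ 0.12  0.62  0.38  1.89 -1.07  1.23  0.93]
shift cm in tool [0. 0. 0.] turn [ 0.005 -0.     0.001]
(-42, -30) [(-10, 204), (-4, 190), (14, 223), (20, 225), (26, 222), (32, 109), (38, 108), (44, 107), (50, 108), (56, 108), (62, 108), (68, 160), (74, 158), (80, 155), (86, 150), (92, 146), (98, 142), (104, 137), (110, 135), (116, 149), (122, 147), (128, 147)]
(30, 42) [(-10, 224), (-4, 228), (2, 146), (8, 148), (14, 223), (20, 108), (26, 222), (32, 109), (38, 109), (44, 108), (50, 108), (56, 108), (62, 108), (68, 112), (74, 157), (80, 154), (86, 151), (92, 145), (98, 142), (104, 136), (110, 135), (116, 149), (122, 148), (128, 148)]
```

Request:
play_rows([
  [0,-0.5,0,0,0,0,1],
  [0,-0.5,0,0,0,0,1],
  [0,-0.3,0,0,0,0,1],
  [0,0,0,0,0,0,1],
])

```text
time: 9.52
tool_pos: [577.8, -23.3, 133.3]
eef_rot: [-0.375, 0.921, -0.099, 0.04]
force: [0.7, -8.5, -7.5]
width: 0.4
```

Run:
```python
from h import *
P,Q,st=tool();to(P,orient(.785))
r=Q.inv().apply(P-w(230,0,140))
print(r.round(1),((R.from_rotvec([-.06,0,0]).apply(r)-r)/10).round(3))
```

```text
TCP s,t,z [ 92.   -1.2 133.3] F [ 0.7 -8.5 -7.5] w 0.4 t 9.53 q [ 0.1   0.61  0.38  1.9  -1.06  1.22  0.91]
shift cm in tool [0. 0. 0.] turn [ 0.011 -0.001 -0.002]
[  1.4 103.4 -91.7] [ 0.    -0.568 -0.603]
```

Request:
play_rows([
  [0,-0.58,-0.6,-0.06,0,0,1],
  [0,-0.57,-0.6,-0.06,0,0,1],
  [0,-0.57,-0.6,-0.06,0,0,1],
  [0,-0.57,-0.6,-0.06,0,0,1],
  [0,0,0,0,0,0,1],
])

```text
time: 10.15
tool_pos: [577.7, -20.6, 168.0]
eef_rot: [-0.263, 0.959, -0.101, 0.028]
force: [-3.7, -8.9, -0.7]
width: 0.6
```

```bash
cat >> h.py <<'E'
def lidang(side=1):
    d=cams.get_image("scene");X=cloud(d).reshape(-1,3);X=X[~np.isnan(X[:,0])]
    S=np.stack([(X[:,:2]-F)@bx-230,(X[:,:2]-F)@by,X[:,2]-140],1)
    r=np.hypot(S[:,0],S[:,2]);k=(r>60)&(r<228)&(S[:,2]>3)&(S[:,1]<-70)&(S[:,1]>-140)
    a=np.arctan2(S[k,2],-S[k,0]);h=np.histogram(a,40,(0,1.7));i=h[0].argmax()
    print("lid ang ~",np.median(a[abs(a-h[1][i])<.08]).round(3),h[0][i],k.sum())
    return d
E
python3 - <<'E'
from h import *
P,Q,st=tool();to(P,orient(.785))
lidang()
E
```

```text
TCP s,t,z [ 94.7  -0.6 168. ] F [-3.7 -8.9 -0.7] w 0.6 t 10.15 q [-0.09  0.47  0.47  1.89 -0.85  1.1   0.65]
shift cm in tool [0. 0. 0.] turn [0.251 0.    0.001]
lid ang ~ 0.302 2289 6783
```

Request:
play_rows([
  [0,-0.57,-0.6,-0.06,0,0,1],
  [0,-0.57,-0.6,-0.06,0,0,1],
  [0,-0.57,-0.6,-0.06,0,0,1],
  [0,-0.57,-0.6,-0.06,0,0,1],
  [0,-0.57,-0.6,-0.06,0,0,1],
  [0,-0.57,-0.6,-0.06,0,0,1],
  [0,-0.57,-0.6,-0.06,0,0,1],
  [0,-0.57,-0.6,-0.06,0,0,1],
  [0,-0.57,-0.6,-0.06,0,0,1],
  [0,-0.57,-0.6,-0.06,0,0,1],
  [0,0,0,0,0,0,1],
])

```text
time: 11.58
tool_pos: [585.3, 18.2, 240.5]
eef_rot: [0.032, 0.994, -0.104, -0.005]
force: [-3.1, -6.0, 3.7]
width: -0.2
```

Run:
```python
from h import *
P,Q,st=tool();to(P,orient(.785))
lidang()
```

```text
TCP s,t,z [1.341e+02 2.000e-01 2.405e+02] F [-3.1 -6.   3.7] w -0.2 t 11.57 q [-0.63  0.38  0.66  1.75 -0.19  1.11 -0.13]
shift cm in tool [0. 0. 0.] turn [0.85  0.004 0.001]
lid ang ~ 0.902 3791 8696
```

Request:
play_rows([
  [0,-0.57,-0.6,-0.06,0,0,1],
  [0,-0.57,-0.6,-0.06,0,0,1],
  [0,-0.57,-0.6,-0.06,0,0,1],
  [0,-0.57,-0.6,-0.06,0,0,1],
  [0,-0.57,-0.6,-0.06,0,0,1],
  [0,-0.57,-0.6,-0.06,0,0,1],
  [0,-0.57,-0.6,-0.06,0,0,1],
  [0,-0.57,-0.6,-0.06,0,0,1],
  [0,-0.57,-0.6,-0.06,0,0,1],
  [0,-0.57,-0.6,-0.06,0,0,1],
  [0,-0.57,-0.6,-0.06,0,0,1],
  [0,0,0,0,0,0,1],
  [0,0,0,0,0,0,1],
])

```text
time: 13.25
tool_pos: [602.3, 98.6, 279.7]
eef_rot: [0.351, 0.931, -0.098, -0.038]
force: [-2.4, -1.2, 3.5]
width: 0.6
```

```bash
python3 - <<'E'
from h import *
P,Q,st=tool();to(P,orient(.785))
d=lidang()
cv2.imwrite("pics/s4.png",d["pixels"][:,:,::-1])
d=cams.get_image("top");cv2.imwrite("pics/t4.png",d["pixels"][90:390,200:500,::-1])
print([(b["box"],b["confidence"]) for b in finder.boxes_of("top","nut_top")])
E
python3 -c "
import cv2,numpy as np
a=cv2.imread('pics/s4.png')[40:400,100:460];b=cv2.imread('pics/t4.png');b=cv2.resize(b,(400,400));a=cv2.resize(a,(400,400));cv2.imwrite('pics/c4.png',np.hstack([a,b]))"
```

```text
TCP s,t,z [216.3   0.4 279.7] F [-2.4 -1.2  3.5] w 0.6 t 13.25 q [-0.96  0.69  0.75  1.45  0.18  1.51 -0.51]
shift cm in tool [0. 0. 0.] turn [1.506 0.003 0.   ]
lid ang ~ 1.559 3596 7421
[([332.7, 219.9, 354.4, 238.0], 0.78)]
```

View pics/c4.png

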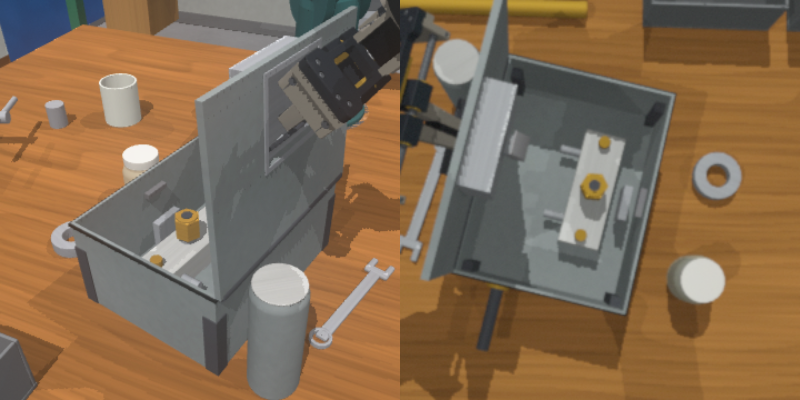

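```bash
cat >> h.py <<'E'
def nut():
    d=cams.get_image("top");P=cloud(d);m=finder.masks_of("top","nut_top")[0]
    pp=P[m["pixels"]];pp=pp[~np.isnan(pp[:,0])];t=pp[(abs(pp[:,2]-92)<6)]
    r=cv2.minAreaRect(t[:,:2].astype(np.float32));c=np.array(r[0])
    H=t[:,:2]-c;best=[]
    for a in np.arange(-30,30,2):
        w_=[np.ptp(H@[np.cos(np.radians(a+o)),np.sin(np.radians(a+o))]) for o in(0,60,120)];best.append((np.mean(w_),a))
    print("nut conf",m["confidence"],len(t),"centre",c.round(1),t[:,:2].mean(0).round(1),"sl",sl(np.r_[c,92]).round(1),"z",np.median(t[:,2]).round(1),sorted(best)[:4],max(best))
    return d
E
python3 - <<'E'
from h import *
d=nut()
cv2.imwrite("pics/t5.png",cv2.resize(d["pixels"][205:255,315:375,::-1],None,fx=10,fy=10,interpolation=cv2.INTER_CUBIC))
E
```

```text
nut conf 0.62 288 centre [583.3 -42. ] [582.9 -41.8] sl [ 74.8 -10.5  92. ] z 93.4 [(np.float64(33.80466770206905), np.int64(-2)), (np.float64(33.94073297770303), np.int64(0)), (np.float64(34.06943356875354), np.int64(-4)), (np.float64(34.14041652652219), np.int64(2))] (np.float64(36.47533160632159), np.int64(-28))
```

View pics/t5.png

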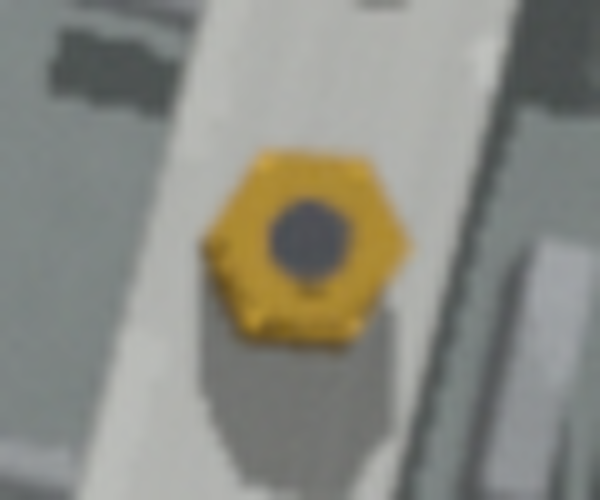

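Request:
play_rows([
  [0,0,-1.5,0,0,0,1],
  [0,0,-2,0,0,0,1],
  [0,0,-3,0,0,0,1],
  [0,0,-4,0,0,0,1],
  [0,0,-4,0,0,0,1],
  [0,0,-4,0,0,0,1],
  [0,0,0,0,0,0,1],
])

```text
time: 14.38
tool_pos: [626.4, 203.9, 403.5]
eef_rot: [0.351, 0.931, -0.099, -0.033]
force: [-0.5, -0.3, -0.4]
width: 0.6
```

Run:
```python
from h import *
to(w(75,0,400),orient(0))
lidang()
```

```text
TCP s,t,z [324.3  -1.  403.5] F [-0.5 -0.3 -0.4] w 0.6 t 14.38 q [-1.07  0.83  1.03  1.08 -0.01  1.83 -0.34]
shift cm in tool [-0.16 18.51 16.71] turn [ 0.72  -0.009 -0.001]
lid ang ~ 1.559 3598 6718
```

Brass nut at (583,−42): it shows a flat on the top and bottom of the crop, with flat normals at about −3° azimuth. Its size, 34 mm across flats, matches. Next I'll go over the lid to a hover above it.

Request:
play_rows([
  [0,0,-1,0.12,0,0,0.35],
  [0,1,-0.5,0.12,0,0,0.35],
  [0,2,0,0.12,0,0,0.35],
  [0,3,0,0.12,0,0,0.35],
  [0,3,0,0.12,0,0,0.35],
  [0,4,0,0.12,0,0,0.35],
  [0.2,4,0,0,0,-0.04,0.35],
  [0.3,4,0,0,0,-0.06,0.35],
  [0.3,3,0,0,0,-0.06,0.35],
  [0,0,0,0,0,0,0.35],
])

```text
time: 15.68
tool_pos: [589.7, -20.7, 451.2]
eef_rot: [-0.002, 1.0, -0.027, 0.001]
force: [0.7, -0.2, 0.7]
width: 60.0
```

```bash
cat >> h.py <<'E'
def orn(az):
    a=np.radians(az);return R.from_matrix(np.stack([[np.cos(a),np.sin(a),0],[np.sin(a),-np.cos(a),0],[0,0,-1]],1))
def tipscan():
    P,Q,st=tool()
    for c in("scene","top"):
        L=Q.inv().apply(cloud(cams.get_image(c)).reshape(-1,3)-P);o=[]
        for z0 in range(-40,40,4):
            m=(abs(L[:,0])<60)&(abs(L[:,1])<14)&(abs(L[:,2]-z0)<2)
            if m.sum()>2:o.append((z0,int(m.sum()),L[m,:2].min(0).round().tolist(),L[m,:2].max(0).round().tolist()))
        print(c,o)
E
python3 - <<'E'
from h import *
to(np.array([583.1,-42,62]),orn(-3))
tipscan(); lidang()
E
```

```text
TCP s,t,z [ 97.1 -12.2 451.2] F [ 0.7 -0.2  0.7] w 60.0 t 15.68 q [-0.77  0.3   1.    1.45 -0.25  1.53  0.16]
shift cm in tool [-0.64  2.32 38.91] turn [-0.004 -0.003 -0.002]
scene []
top []
lid ang ~ 1.559 3609 6735
```

Request:
play_rows([
  [-0.3,1.2,5,0,0,0,0.35],
  [-0.3,1.1,5,0,0,0,0.35],
  [0,0,6,0,0,0,0.35],
  [0,0,6,0,0,0,0.35],
  [0,0,5,0,0,0,0.35],
  [0,0,0,0,0,0,0.35],
])

```text
time: 16.58
tool_pos: [582.0, -38.3, 177.3]
eef_rot: [-0.001, 1.0, -0.024, -0.003]
force: [-0.2, 0.0, -0.2]
width: 59.9
```

```bash
sed -i 's/range(-40,40,4)/range(-72,44,4)/' h.py
python3 - <<'E'
from h import *
to(np.array([583.1,-42,62]),orn(-3))
tipscan();
E
```

```text
TCP s,t,z [ 78.2  -8.5 177.3] F [-0.2  0.  -0.2] w 59.9 t 16.57 q [-0.65  0.5   0.88  1.84 -0.45  1.02  0.37]
shift cm in tool [ 0.19  0.37 11.53] turn [-0.001  0.005  0.004]
scene [(-72, 33, [-37.0, -13.0], [47.0, 7.0]), (-68, 54, [-37.0, -12.0], [47.0, 8.0]), (-64, 59, [-34.0, -12.0], [47.0, 8.0]), (-60, 69, [-32.0, -12.0], [47.0, 10.0]), (-56, 60, [-33.0, -12.0], [46.0, 10.0]), (-52, 64, [-33.0, -11.0], [46.0, 10.0]), (-48, 69, [-32.0, -11.0], [46.0, 10.0]), (-44, 68, [-33.0, -11.0], [46.0, 9.0]), (-40, 59, [-32.0, -11.0], [45.0, 10.0]), (-36, 62, [-33.0, -11.0], [46.0, 9.0]), (-32, 52, [-33.0, -11.0], [45.0, 9.0]), (-28, 67, [-32.0, -11.0], [44.0, 10.0]), (-24, 56, [-33.0, -11.0], [44.0, 10.0]), (-20, 66, [-33.0, -11.0], [44.0, 9.0]), (-16, 47, [-33.0, -12.0], [43.0, 10.0]), (-12, 53, [-34.0, -11.0], [43.0, 8.0]), (-8, 38, [-33.0, -11.0], [41.0, 9.0]), (-4, 10, [-32.0, -11.0], [37.0, 8.0])]
top []
```

The scan confirms the tips end at z ≈ −5 in the tool frame. Now I'll descend over the nut and grip it.

Request:
play_rows([
  [0.2,0.4,3,0,0,0,0.35],
  [0,0,3,0,0,0,0.35],
  [0,0,2.5,0,0,0,0.35],
  [0,0,2,0,0,0,0.35],
  [0,0,1,0,0,0,0.35],
  [0,0,0,0,0,0,0.35],
])

```text
time: 17.42
tool_pos: [587.1, -44.6, 66.2]
eef_rot: [-0.001, 1.0, -0.025, 0.002]
force: [-0.4, -0.7, -0.1]
width: 59.7
```

Request:
play_rows([
  [0,0,0,0,0,0,0.8],
  [0,0,0,0,0,0,0.8],
  [0,0,0,0,0,0,0.8],
  [0,0,0,0,0,0,0.8],
  [0,0,0,0,0,0,0.8],
], grip_force=35)

```text
time: 18.05
tool_pos: [583.0, -44.4, 65.9]
eef_rot: [-0.002, 1.0, -0.025, -0.002]
force: [-10.2, 0.8, 9.3]
width: 33.6
```

Request:
play_rows([
  [0,0,0,0,0,0.06,0.8],
  [0,0,0,0,0,0.06,0.8],
  [0,0,0,0,0,0.06,0.8],
  [0,0,0,0,0,0.06,0.8],
  [0,0,0,0,0,0.06,0.8],
  [0,0,0,0,0,0.06,0.8],
  [0,0,0,0,0,0.06,0.8],
  [0,0,0,0,0,0,0.8],
])

```text
time: 19.05
tool_pos: [582.1, -44.2, 65.9]
eef_rot: [-0.002, 0.972, -0.234, -0.004]
force: [-12.5, 1.1, 11.2]
width: 34.1
```

Run:
```python
from h import *
to(np.array([583.1,-42,62]),orn(-3));print(tool()[2]["wrist_torque"].round(2))
```

```text
TCP s,t,z [72.5 -9.8 65.9] F [-12.5   1.1  11.2] w 34.1 t 19.05 q [-0.61  0.7   0.86  1.91 -0.69  0.87  0.14]
shift cm in tool [-0.01 -0.24  0.39] turn [-0.003  0.007 -0.419]
[ 0.31  2.95 -0.09]
```

Request:
play_rows([
  [-0.3,-0.1,0,0,0,0.06,0.8],
  [0,0,0,0,0,0.06,0.8],
  [0,0,0,0,0,0.06,0.8],
  [0,0,0,0,0,0.06,0.8],
  [0,0,0,0,0,0.06,0.8],
  [0,0,0,0,0,0,0.8],
])

```text
time: 19.8
tool_pos: [581.6, -43.8, 65.9]
eef_rot: [-0.0, 0.926, -0.377, -0.001]
force: [-6.6, -1.7, 4.6]
width: 33.6
```

Run:
```python
from h import *
to(np.array([583.1,-42,62]),orn(-3));print(tool()[2]["wrist_torque"].round(2))
```

```text
TCP s,t,z [72.7 -9.3 65.9] F [-6.6 -1.7  4.6] w 33.6 t 19.8 q [-0.65  0.73  0.93  1.91 -0.75  0.9  -0.11]
shift cm in tool [-0.02 -0.23  0.39] turn [-0.     0.002 -0.72 ]
[-0.48  1.86 -0.11]
```

Request:
play_rows([
  [0,0,0,0,0,0.05,0.8],
  [0,0,0,0,0,0.05,0.8],
  [0,0,0,0,0,0,0.8],
])

```text
time: 20.18
tool_pos: [581.5, -43.7, 65.9]
eef_rot: [-0.0, 0.907, -0.422, -0.001]
force: [-7.9, -1.8, 5.8]
width: 33.2
```

Run:
```python
from h import *
to(np.array([583.1,-42,62]),orn(-3));print(tool()[2]["wrist_torque"].round(2))
```

```text
TCP s,t,z [72.8 -9.1 65.9] F [-7.9 -1.8  5.8] w 33.2 t 20.18 q [-0.67  0.74  0.96  1.91 -0.77  0.91 -0.19]
shift cm in tool [-0.02 -0.23  0.39] turn [ 0.     0.003 -0.819]
[-0.45  1.95  0.23]
```

Request:
play_rows([
  [0,0,0,0,0,0.05,0.8],
  [0,0,0,0,0,0.05,0.8],
  [0,0,0,0,0,0,0.8],
])

```text
time: 20.55
tool_pos: [581.6, -43.4, 65.9]
eef_rot: [0.0, 0.885, -0.465, -0.001]
force: [-7.8, -2.3, 5.7]
width: 34.5
```

Run:
```python
from h import *
to(np.array([583.1,-42,62]),orn(-3));print(tool()[2]["wrist_torque"].round(2))
```

```text
TCP s,t,z [73.2 -9.2 65.9] F [-7.8 -2.3  5.7] w 34.5 t 20.55 q [-0.68  0.75  0.98  1.91 -0.79  0.92 -0.27]
shift cm in tool [-0.03 -0.2   0.39] turn [ 0.001  0.003 -0.915]
[-0.44  1.95  1.39]
```

Request:
play_rows([
  [0,0,0,0,0,0.05,0.8],
  [0,0,0,0,0,0.05,0.8],
  [0,0,0,0,0,0,0.8],
])

```text
time: 20.92
tool_pos: [580.6, -43.7, 65.9]
eef_rot: [0.001, 0.86, -0.51, -0.002]
force: [-9.7, -1.7, 7.9]
width: 35.8
```

Run:
```python
from h import *
to(np.array([583.1,-42,62]),orn(-3));print(tool()[2]["wrist_torque"].round(2))
```

```text
TCP s,t,z [72.6 -8.2 65.9] F [-9.7 -1.7  7.9] w 35.8 t 20.93 q [-0.69  0.77  1.    1.92 -0.81  0.94 -0.36]
shift cm in tool [-0.03 -0.3   0.39] turn [ 0.002  0.005 -1.017]
[-0.54  2.51  0.77]
```

The torque jumped to 1.4 N m and then the pads slipped and widened, so the nut reached its stop after about 0.85–0.9 rad. I'll release, rise and measure the nut.

Request:
play_rows([
  [0,0,0,0,0,0,0.35],
  [0,0,0,0,0,0,0.35],
  [0,0,0,0,0,0,0.35],
  [0,0,-3,0,0,0,0.35],
  [0,0,-5,0,0,0,0.35],
  [0,0,-6,0,0,0.1,0.35],
  [0,0,-6,0,0,-0.15,0.6],
  [0,0,-6,0,0,-0.15,1],
  [0,0,-6,0,0,-0.15,1],
  [0,0,-6,0,0,-0.15,1],
  [0,2,0,0,0,-0.15,1],
  [0,2,0,0,0,-0.15,1],
  [0,0,0,0,0,0,1],
])

```text
time: 22.55
tool_pos: [563.8, -79.7, 446.4]
eef_rot: [-0.002, 0.991, -0.137, 0.002]
force: [0.3, 0.2, -0.3]
width: 0.2
```

Run:
```python
from h import *
to(w(300,0,430),orient(0))
d=nut(); lidang()
cv2.imwrite("pics/t6.png",cv2.resize(d["pixels"][130:330,240:420,::-1],None,fx=3,fy=3,interpolation=cv2.INTER_CUBIC))
```

```text
TCP s,t,z [ 33.9   0.7 446.4] F [ 0.3  0.2 -0.3] w 0.2 t 22.55 q [-0.82  0.29  1.17  1.51 -0.27  1.52  0.08]
shift cm in tool [ -1.64 -26.56   1.76] turn [-0.004 -0.003 -0.064]
nut conf 0.89 269 centre [582.9 -41. ] [582.8 -41. ] sl [75.8 -9.9 92. ] z 93.5 [(np.float64(32.92822914114445), np.int64(10)), (np.float64(33.08258294570933), np.int64(8)), (np.float64(33.10940168195669), np.int64(12)), (np.float64(33.267218175740965), np.int64(6))] (np.float64(35.80896843888734), np.int64(-20))
lid ang ~ 1.559 3595 6735
```

View pics/t6.png

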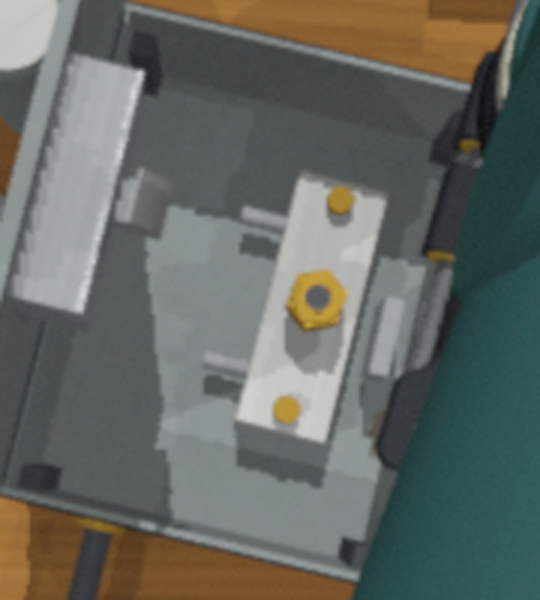

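The nut's flats are now at about 9°, a turn of about 0.85 rad, which matches the torque rise. The lid is still open. Now I'll take the closed fingers round behind the lid on its plain side, t=+85, away from the can.

Request:
play_rows([
  [-0.3,-5,0,0,0,-0.064,1],
  [-0.6,-5.4,0,0,0,0,1],
  [-0.6,-5.4,0,0,0,0,1],
  [-0.8,-5.4,0,0,0,0,1],
  [-1.5,-5.4,0,0,0,0,1],
  [-4.5,0,0,0,0,0,1],
  [0,0,0,0,0,0,1],
])

```text
time: 23.58
tool_pos: [538.7, 202.9, 445.3]
eef_rot: [-0.001, 0.995, -0.1, 0.0]
force: [-0.4, -0.8, -0.2]
width: 0.4
```

Run:
```python
from h import *
rho=195
def C(t):return np.array([230-rho*np.cos(t)+8*np.sin(t)+10,140+rho*np.sin(t)+8*np.cos(t)-5])
c=C(1.5);to(w(c[0]+22,85,c[1]),orient(0))
p=c
for t in np.arange(1.425,-.01,-.075):
    n=C(t);print(round(t,3),n.round(),"y,z cm",[round(-(n-p)[0]/10,2),round(-(n-p)[1]/10,2)]);p=n
```

```text
TCP s,t,z [304.9  84.5 445.3] F [-0.4 -0.8 -0.2] w 0.4 t 23.57 q [-1.28  0.29  1.13  1.5  -0.26  1.52 -0.35]
shift cm in tool [-0.11  4.89 11.51] turn [-0.002 -0.001  0.011]
1.425 [220. 329.] y,z cm [np.float64(1.46), np.float64(0.1)]
1.35 [205. 327.] y,z cm [np.float64(1.45), np.float64(0.21)]
1.275 [191. 324.] y,z cm [np.float64(1.43), np.float64(0.32)]
1.2 [177. 320.] y,z cm [np.float64(1.4), np.float64(0.42)]
1.125 [163. 314.] y,z cm [np.float64(1.37), np.float64(0.53)]
1.05 [150. 308.] y,z cm [np.float64(1.32), np.float64(0.63)]
0.975 [137. 301.] y,z cm [np.float64(1.27), np.float64(0.72)]
0.9 [125. 293.] y,z cm [np.float64(1.21), np.float64(0.82)]
0.825 [114. 284.] y,z cm [np.float64(1.15), np.float64(0.91)]
0.75 [103. 274.] y,z cm [np.float64(1.08), np.float64(0.99)]
0.675 [ 93. 263.] y,z cm [np.float64(1.0), np.float64(1.07)]
0.6 [ 84. 252.] y,z cm [np.float64(0.92), np.float64(1.14)]
0.525 [ 75. 240.] y,z cm [np.float64(0.83), np.float64(1.2)]
0.45 [ 68. 227.] y,z cm [np.float64(0.74), np.float64(1.26)]
0.375 [ 61. 214.] y,z cm [np.float64(0.64), np.float64(1.32)]
0.3 [ 56. 200.] y,z cm [np.float64(0.54), np.float64(1.36)]
0.225 [ 52. 186.] y,z cm [np.float64(0.44), np.float64(1.4)]
0.15 [ 48. 172.] y,z cm [np.float64(0.33), np.float64(1.43)]
0.075 [ 46. 158.] y,z cm [np.float64(0.22), np.float64(1.45)]
0.0 [ 45. 143.] y,z cm [np.float64(0.11), np.float64(1.46)]
```

Request:
play_rows([
  [0,1,4,0,0,0,1],
  [0,1,4,0,0,0,1],
  [0,1,3.5,0,0,0,1],
  [0,1.5,0,0,0,0,1],
  [0,1.5,0,0,0,0,1],
  [0,1.1,0,0,0,0,1],
  [0,1.46,0.1,0,0,0,1],
  [0,1.45,0.21,0,0,0,1],
  [0,1.43,0.32,0,0,0,1],
  [0,1.4,0.42,0,0,0,1],
  [0,1.37,0.53,0,0,0,1],
  [0,0,0,0,0,0,1],
])

```text
time: 25.08
tool_pos: [510.7, 58.0, 314.2]
eef_rot: [-0.0, 0.995, -0.104, -0.0]
force: [0.7, -0.5, 0.2]
width: 0.4
```

Run:
```python
from h import *
to(w(163,85,314),orient(0)); lidang()
```

```text
TCP s,t,z [157.4  81.4 314.2] F [ 0.7 -0.5  0.2] w 0.4 t 25.07 q [-1.17  0.21  1.17  1.85 -0.21  1.21 -0.15]
shift cm in tool [-0.36 -0.56  0.02] turn [-0.001  0.     0.002]
lid ang ~ 1.143 3613 8137
```

Request:
play_rows([
  [0,1.3,0.63,0,0,0,1],
  [0,1.2,0.72,0,0,0,1],
  [0,1.1,0.82,0,0,0,1],
  [0,1.1,0.91,0,0,0,1],
  [0,1.0,1,0,0,0,1],
  [0,1,1.07,0,0,0,1],
  [0,0.9,1.14,0,0,0,1],
  [0,0.8,1.2,0,0,0,1],
  [0,0.7,1.26,0,0,0,1],
  [0,0.6,1.32,0,0,0,1],
  [0,0.5,1.36,0,0,0,1],
  [0,0.4,1.4,0,0,0,1],
  [0,0.3,1.43,0,0,0,1],
  [0,0,0,0,0,0,1],
])

```text
time: 26.88
tool_pos: [489.2, -46.7, 171.0]
eef_rot: [-0.001, 0.995, -0.104, 0.0]
force: [0.4, 0.5, 0.5]
width: 0.5
```

Run:
```python
from h import *
to(w(40,85,143),orient(0)); lidang()
```

```text
TCP s,t,z [ 50.5  80.5 171. ] F [0.4 0.5 0.5] w 0.5 t 26.88 q [-0.83  0.38  1.05  2.07 -0.41  0.92  0.24]
shift cm in tool [-0.46  1.05  2.79] turn [-0.001 -0.     0.004]
lid ang ~ 0.183 2739 5836
```

Request:
play_rows([
  [0,1,0,0,0,0,1],
  [0,1,0.6,0,0,0,1],
  [0,0,0.8,0,0,0,1],
  [0,0,0.6,0,0,0,1],
  [0,0,0.5,0,0,0,1],
  [0,0,0.3,0,0,0,1],
  [0,0,0.2,0,0,0,1],
  [0,0,0,0,0,0,1],
])

```text
time: 27.92
tool_pos: [486.0, -66.2, 142.1]
eef_rot: [-0.001, 0.995, -0.103, 0.001]
force: [-1.3, -0.6, 1.9]
width: 0.4
```

```bash
cat > e.py <<'E'
from h import *
to(w(30,85,143),orient(0)); C=cloud(cams.get_image("top"))
prof(C,(-140,-60),range(5,225,20));prof(C,(-40,-15),range(20,126,8))
E
python3 e.py
```

```text
TCP s,t,z [ 30.7  79.6 142.1] F [-1.3 -0.6  1.9] w 0.4 t 27.93 q [-0.74  0.42  1.01  2.09 -0.47  0.87  0.33]
shift cm in tool [-0.54  0.07 -0.09] turn [-0.002 -0.002  0.005]
(-140, -60) [(5, 147), (25, 147), (45, 147), (65, 147), (85, 147), (105, 147), (125, 147), (145, 147), (165, 147), (185, 147), (205, 147)]
(-40, -15) [(52, 107), (60, 109), (68, 144), (76, 142), (84, 140), (92, 138), (100, 136), (108, 136), (116, 148), (124, 147)]
```

Request:
play_rows([
  [0,0,0.2,0,0,0,1],
  [0,0,0.2,0,0,0,1],
  [0,0,0,0,0,0,1],
])

```text
time: 28.35
tool_pos: [486.1, -66.2, 141.7]
eef_rot: [-0.003, 0.995, -0.103, 0.0]
force: [-15.1, 3.1, 50.5]
width: 0.6
```

```bash
python3 e.py
```

```text
TCP s,t,z [ 30.8  79.5 141.7] F [-15.1   3.1  50.5] w 0.6 t 28.35 q [-0.74  0.42  1.    2.09 -0.48  0.87  0.34]
shift cm in tool [-0.56  0.07 -0.13] turn [-0.007 -0.     0.005]
(-140, -60) [(5, 147), (25, 147), (45, 147), (65, 147), (85, 147), (105, 147), (125, 147), (145, 147), (165, 147), (185, 147), (205, 147)]
(-40, -15) [(52, 108), (60, 109), (68, 144), (76, 142), (84, 140), (92, 138), (100, 136), (108, 136), (116, 148), (124, 147)]
```

Request:
play_rows([
  [0,0,-0.5,0,0,0,1],
  [0,0,-2,0,0,0,1],
  [0,0,-5,0,0,0,1],
  [0,0,-6,0,0,0,1],
  [0,0,-6,0,0,0,1],
  [-4,0,0,0,0,0,1],
  [0,-5,0,0,0,0,1],
  [0,0,0,0,0,0,1],
  [0,0,0,0,0,0,1],
])

```text
time: 29.52
tool_pos: [460.4, -9.8, 333.5]
eef_rot: [-0.001, 0.995, -0.103, -0.0]
force: [0.3, -0.4, 0.1]
width: 0.5
```

```bash
python3 e.py
python3 - <<'E'
from h import *
d=cams.get_image("top");P=cloud(d)
cv2.imwrite("pics/t9.png",d["pixels"][:,:,::-1])
for n in("can","jar","spanner","bearing"):
    for b in finder.masks_of("top",n)[:1]:
        pp=P[b["pixels"]];print(n,b["confidence"],np.nanmean(pp,0).round())
E
```

```text
TCP s,t,z [ 80.5 116.4 333.5] F [ 0.3 -0.4  0.1] w 0.5 t 29.52 q [-1.25 -0.07  1.19  1.93  0.07  1.24 -0.29]
shift cm in tool [ 3.13  5.09 19.05] turn [-0.001  0.001  0.005]
(-140, -60) [(5, 147), (25, 147), (45, 147), (65, 147), (85, 147), (105, 147), (125, 147), (145, 147), (165, 147), (185, 147), (205, 147)]
(-40, -15) [(20, 107), (28, 108), (36, 108), (44, 108), (52, 110), (60, 126), (68, 144), (76, 142), (84, 140), (92, 137), (100, 137), (108, 136), (116, 149), (124, 147)]
can 0.68 [719. 140. 139.]
spanner 0.79 [568. 208.   6.]
bearing 0.86 [ 612. -233.   18.]
```

View pics/t9.png

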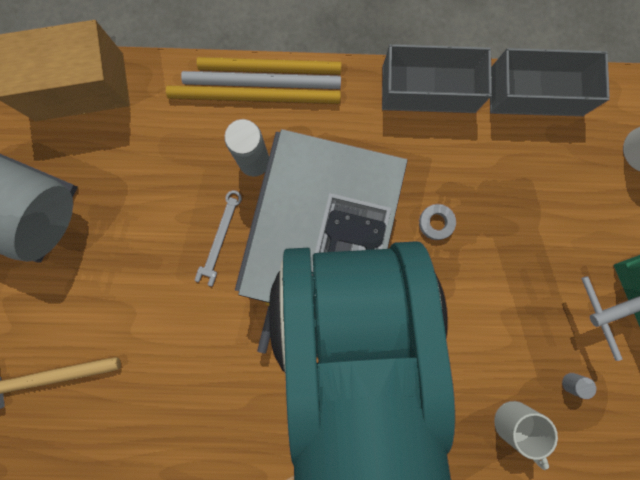

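The lid lies flat with the paddle at rest, and the can, spanner and bearing are where they were. The jar is hidden by the arm, and the robot touches nothing. Handing in.

```bash
python3 -c "
from bench import workorder
print(workorder.close_job())"
```

```text
the job is handed in; nothing more can be done
None
```

The job was handed in at about 30 s: I tripped the latch, raised the lid, tightened the nut and pressed the lid shut again. No verdict was reported, so what follows rests on my own checks.

- **Latch and lid:** I pulled the paddle up from the well and raised the lid to about 1.5 rad. It stayed there while I worked inside.
- **Nut:** I turned it clockwise about 0.85 rad. Wrist torque then jumped from about 0.2 to 1.4 N m and the pads slipped on the flats, so I take it to be at its stop. The camera, reading the flats at −3° before and about 9° after (equivalent to −51°), agrees with that turn.
- **Closing:** I pressed on the plain plate to about 50 N, more than I intended but with the fingertips and well under the 120 N wrist limit. After retreating, depth shows the lid flat at 147 mm and the paddle back on its resting slope. I did not pull on the lid to test the latch.
- **Bystanders:** the can, spanner and bearing are within 2 mm of where they started. The jar was hidden by the arm in the last picture, so I could not check it. No contact with it was noticed.
- **Disagreement:** the fingertips really end about 5 mm behind the reported TCP, not 25 mm ahead as stated. My first try at the paddle passed above it without touching, so I corrected the offset using the depth images.

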